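Click the desk carousel round and press the missing label holder home behind its lip

TASK

Turn the desk carousel by its top handle until its one unlabelled compartment clicks into place at the front, over the plunger housing that sticks out of the fixed foot. Then take the loose label holder, slide its foot down behind the lip of that compartment's empty slot with the card facing outwards, and press it home with about 10 N so that it clearly squeezes the adhesive foam strip in the bottom. Finish while still gripping the holder and pressing it down, because the adhesive needs the pressure to take, and leave the other things on the desk where they are.

Things in the scene. Friction and masses are not known exactly. Their poses are not given: they have to be found in the camera images.
- label_holder: loose light-grey label holder standing on the desk: foot 14 mm thick, 60 wide, 14 tall (lowest 4 mm stepped in to 11 x 57), with an upright 8 mm thick, 60 wide, ending 60 mm above the underside; 40 g. Pinch the upright across its 8 mm from above; when it is seated its top 35 mm stay clear of the slot. Origin: centre of the underside; z up, y along the width, -x out of the card's face
- card (a point): centre of the white card on the front (-x) face of the label holder, 37 mm above its underside
- carousel_base: fixed round foot of the carousel, 190 mm across, 12 mm high; origin on the turning axis at desk level. Its -x direction is the FRONT: there a black housing 28 mm wide and 22 mm high with a steel screw in its end sticks out to 146 mm from the axis, 20 mm beyond the drum
- carousel (a joint): turn of the drum, rad, counter-clockwise from above positive; 0 = the unlabelled compartment is clicked in at the front; starts between 0.4 and 1.4. A spring plunger clicks every 60 degrees (1.047 rad) and pulls the drum true within about 0.05 rad of a click; leaving a click takes about 0.2 N m; between clicks the drum stays where it is left
- handle (a point): grip point of the handle on top of the drum, on the turning axis, 95 mm above the desk. The handle is an upright bar 14 mm thick, 64 mm long, from 70 to 106 mm above the desk; axes as the drum's: the bar runs along y, so fingers close along x
- open_slot (a point): middle of the empty slot, on top of the untouched foam strip, 39 mm above the desk, 101 mm from the turning axis; axes turn with the drum: -x outwards (the card must face there), y along the slot, z up. Slot 16.4 mm across (x), 64 mm long (y); lip in front 18 mm and wall behind 22 mm higher than the foam, both flared at the top; slot ends 10 mm higher than the foam
- foam (a joint): compression of the foam strip in the floor of the empty slot, in m: 0 = untouched, at most 0.005. It starts to give at 2 N and takes 2.5 N more for each mm (2 mm: 7 N, 4 mm: 12 N) and springs back when let go
- gel_bottle: bystander: small clear bottle with a black cap, 47 mm across and 160 mm tall, origin at the centre of its underside
- charger_brick: bystander: white charger, 73 x 56 x 27 mm, origin at the centre of its underside
- drum (a point): on the turning axis, on top of the drum's disc (242 mm across, 32 mm above the desk). The drum has six compartments with walls up to 69 mm above the desk; five have a label holder standing in the slot at their outer edge (tops 97 mm above the desk), the sixth, with a small carton of staples in it, has an empty slot. Axes turn with the drum
- glue_stick: bystander: white and red glue stick lying on the desk, 97 mm long, 26 mm thick, origin at the centre of its underside
Things that resemble listed ones, but are neither listed nor needed, are in the scene too. Leave any black or red look-alike of the label_holder alone.

How it is judged:
By the outcome, as a careful person would: the job done as asked, in the order asked, and still so for the second after the job is handed in, while the arm keeps its last pose, push and grip.
It also fails if it takes over 61 s, if anything falls off the work surface, if the arm or the gripper's body presses on something with over 40 N, if the wrist force passes 120 N, or if a joint passes its speed limit or range.

ROBOT

A 6-joint arm with a two-finger parallel gripper is mounted at the origin on a cart in front of the work surface, level with it; the furniture and walls round the work are solid. World frame = base frame: x ahead of the robot, y to its left, z up, the work surface at z = 0. Lengths are in mm, angles in rad, forces in N, time in s.
With the tool pointing down it reaches from about 275 to 750 mm from the base axis. Payload 10.2 kg.
Tool frame: the origin (TCP) lies between the finger pads; the fingertips stand 19 mm ahead of it and the grasp point (between the pads) is the TCP; z points along the fingers, y is the line along which they close (so a half turn about z gives the same grasp; the last joint's range is limited). The gripper opens to 85 mm and grips with 20 to 120 N. Pads are 22 mm wide; open, the fingers measure 114 mm over their backs; the gripper's body (76 mm by 85 mm) begins 54 mm behind the grasp point. The pads swing forward as they close: fully open they stand 13 mm farther back than shut.
Start: joints at [-1.392, 0.313, 1.498, -0, 1.331, -0.223], TCP at [205.303, -483.2, 250.294] pointing down, gripper open.
Joint ranges: [-2.94, 2.94], [-0.97, 2.17], [0.19, 2.56], [-1.23, 4.37], [0.02, 3.11], [-2.88, 2.88]. Speed limits (rad/s): [2.39, 2.39, 3.01, 3.14, 3.14, 3.14].

INTERFACE

Orientations are given as a unit quaternion [w, x, y, z].
In Python, from rig import sense, capture, finish_job gives the robot as it stands. The module is installed in compiled form; this text tells all that it offers.
- The arm moves only by the tool move_arm, never from a script. Its argument "moves" is a list of rows, each an object with "turn": the turn, a rotation vector about the tool's x, y, z in rad, a list of three; "translation": the shift along the tool's x, y, z in mm, a list of three; "hand": the opening, from 0 (shut) to 1 (fully open). In form: [{"turn": [wx, wy, wz], "translation": [x, y, z], "hand": hand}, ...]. A call has 1 to 10 rows; each row shifts and turns the commanded pose from where the row before left it, along the tool's axes as they then stand; what a row does not reach is not made up. A row lasts 1/12 s, in which the tool goes at most 41.7 mm and 7.16 degrees, less where a joint would pass 70% of its speed; a pose out of reach is approached as far as the arm can. A call with a gripper value outside its range is refused whole. The fingers move at their own pace and stop on an object; "grip_force" is the grip in N (left out, the last holds). Time passes only in rows, so rows that do not move let the fingers close. It gives the time, the measured TCP pose, the force, the opening and the grip force at its end, in the units of the state.
- sense(): the state, without advancing time (a new reading comes with each control period).
- capture(name): name is "scene" or "top"; returns a dict with "image" (384x512x3 uint8, blue, green, red), "z_map" (384x512 float32, mm along the optical axis (not along the pixel's ray), 0 where there is no reading), "vertical_fov" (degrees; the focal length in pixels is half the picture's height over the tangent of half this angle, whatever the lens; pixels are square), "cx", "cy" (the principal point, pixels), "k1" (the pictures are not rectified: a ray, as slopes to the right and down, at radius r is drawn at 1 + k1 r^2 times it, then the intrinsics apply), "R" (3x3) and "t" (3): a world point X has camera coordinates R X + t. Camera axes: x right, y down, z forward; pixel columns grow to the right and rows downward; lengths in mm; the calibration is good to about 2 mm. A picture is of the moment at which its call begins.
- finish_job(): hands the job in; it is judged then, once.
The state is a dict: "time_s": time; "joints": joint angles; "dq": joint speeds; "tau": joint torques, N m; "eef_pos": TCP position; "ee_rot": TCP orientation; "force": force on the tool from outside, world axes, zero at the start; "wrist_torque": the same for the moment, N m; "grip_width": opening from 0.0 (shut) to 1.0 (fully open); "grip_force": force on a finger pad.
Only numpy, scipy, OpenCV 4.12 (cv2) and the standard library are available. Lean on these libraries where they do the work, as an engineer would, in place of code of your own. Each camera call takes 0.05 s, during which the arm holds its last target. There are 200 camera calls.

## Working session

There is one attempt and no reset: what is moved stays moved. The work goes in short steps, Python scripts to look and compute and a tool call to move; the robot and the scene stay as the last step left them, time stands still between calls to the robot, and variables do not carry over. Pictures are saved under pics/ and viewed, at most 10 in all, crops included, and the job is handed in when it is done.

Besides the shell and the picture viewer there is one more tool, called after ">>>" as a command line: name --argument value ..., lists and objects as JSON in quotes. move_arm: Moves the arm, as the interface text tells. Its arguments: {"type":"object","properties":{"moves":{"type":"array","items":{"type":"object","properties":{"turn":{"type":"array","items":{"type":"number"}},"translation":{"type":"array","items":{"type":"number"}},"hand":{"type":"number"}}}},"grip_force":{"type":"number"}},"required":["moves"]}

```bash
mkdir -p pics
cat > h.py <<'E'
import numpy as np, cv2, pickle
from rig import sense, capture, finish_job
def intr(c):
    h,w=c["image"].shape[:2]; f=h/2/np.tan(np.radians(c["vertical_fov"])/2)
    return f
def pts(c,uv,z=None):
    """pixels -> world by z_map (z None) or intersect with world height z"""
    uv=np.atleast_2d(np.array(uv,float)); f=intr(c)
    d=(uv-[c["cx"],c["cy"]])/f; s=d.copy()
    for _ in range(30): s=d/(1+c["k1"]*(s**2).sum(1,keepdims=True))
    R=np.array(c["R"]);t=np.array(c["t"]); ray=np.c_[s,np.ones(len(s))]
    if z is None:
        D=c["z_map"][uv[:,1].round().astype(int),uv[:,0].round().astype(int)]
        return (ray*D[:,None]-t)@R
    o=-R.T@t; w=ray@R
    return o+w*((z-o[2])/w[:,2])[:,None]
def cloud(c):
    h,w=c["image"].shape[:2]; v,u=np.mgrid[:h,:w]
    P=pts(c,np.c_[u.ravel(),v.ravel()]).reshape(h,w,3); P[c["z_map"]==0]=np.nan; return P
E
python3 - <<'E'
from h import *
for n in("scene","top"):
    c=capture(n); pickle.dump(c,open(n+".pkl","wb")); cv2.imwrite(f"pics/{n}0.png",cv2.resize(c["image"],(800,600),interpolation=cv2.INTER_CUBIC))
    print(n,c["vertical_fov"],c["k1"],-np.array(c["R"]).T@c["t"],c["R"])
print(sense())
E
```

```text
scene 52.643367905112235 0.025862167767332904 [-327.18128035 -665.9381232   650.94067175] [[ 0.66307375 -0.74831231 -0.01902344]
 [-0.39083658 -0.3244191  -0.86139364]
 [ 0.6384199   0.57860257 -0.50758162]]
top 47.38752410671555 -0.14147042962315318 [ 273.16268427    1.54224378 1214.22955049] [[-0.00782168 -0.99991011  0.01089017]
 [-0.99237956  0.00642261 -0.12305103]
 [ 0.12297002 -0.01176965 -0.99234059]]
{'time_s': 0.1, 'joints': array([-1.39237224e+00,  3.13383781e-01,  1.49833643e+00, -4.58251343e-05,
        1.33099205e+00, -2.23364902e-01]), 'dq': array([ 0.00166752, -0.00139978, -0.00295866,  0.00039842,  0.00045128,
       -0.00086762]), 'tau': array([ 2.02109120e-03, -4.12899971e+01, -2.60144001e+01, -1.83234924e-04,
        3.01386674e-03,  1.68186131e-05]), 'eef_pos': array([ 205.26874026, -482.99002798,  249.80683135]), 'ee_rot': array([-5.60163025e-04,  9.79887235e-01,  1.99551227e-01, -9.67027001e-06]), 'force': array([-0.16861165,  0.30268874, -0.09895195]), 'wrist_torque': array([-0.01889016, -0.00044804, -0.02031167]), 'grip_force': 0.0, 'grip_width': 0.9972032138865803}
```

View pics/scene0.png

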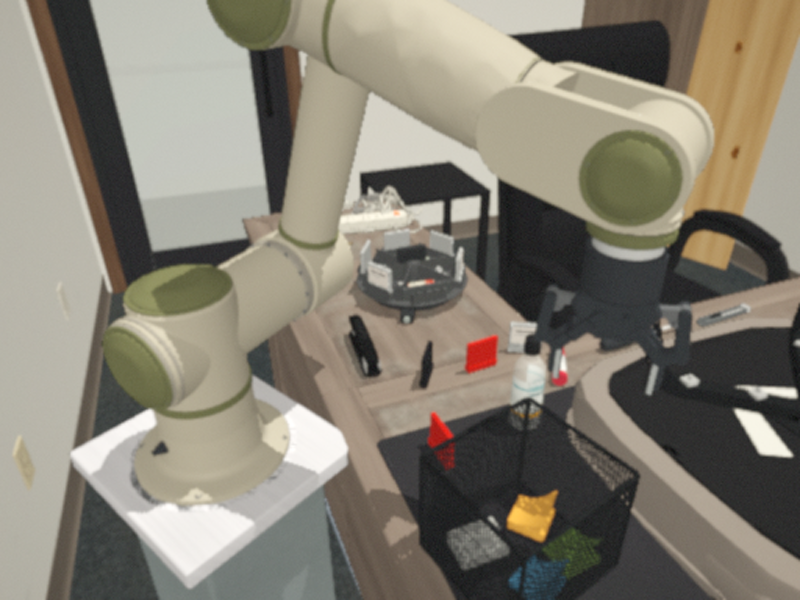

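View pics/top0.png

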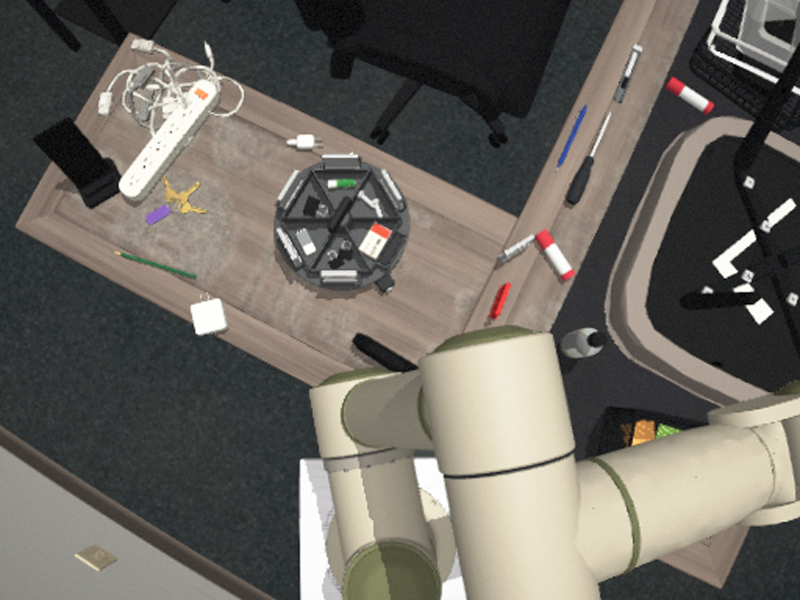

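The scene shows a light-grey holder at scene (522,337) and top (517,248). Its look-alikes are red ones at scene (481,354) and (440,440) and black ones at (427,365) and (365,345). Only the grey one with the white card fits the description. The carousel is at top (341,220), its housing at (385,283), and the carton compartment at (375,240). I'll confirm with enlarged crops.

Run:
```python
from h import *
c=pickle.load(open("top.pkl","rb")); s=pickle.load(open("scene.pkl","rb"))
a=cv2.resize(c["image"][90:195,165:275],None,fx=5.4,fy=5.4,interpolation=cv2.INTER_CUBIC)  # 594x567
cv2.imwrite("pics/car.png",a)
b=cv2.resize(c["image"][140:200,300:370],(350,300),interpolation=cv2.INTER_CUBIC)
d=cv2.resize(s["image"][190:250,300:370],(350,300),interpolation=cv2.INTER_CUBIC)
cv2.imwrite("pics/hold.png",np.hstack([b,d]))
P=cloud(c)
def show(lo,hi,z0,z1,name):
    m=(P[...,0]>lo[0])&(P[...,0]<hi[0])&(P[...,1]>lo[1])&(P[...,1]<hi[1])&(P[...,2]>z0)&(P[...,2]<z1)
    q=P[m]; print(name,len(q),q.mean(0),q.min(0),q.max(0)); return q
k=512/800
print(pts(c,np.array([[341,200],[517,248],[385,283],[375,240],[500,300],[583,343],[555,255]])*k))
S=cloud(s); 
print(pts(s,np.array([[522,330],[515,342],[535,328],[407,318]])*k))
for n,A in(("top",P),("scene",S)):
    h=A[...,2]; v=(h>80)&(h<90)
```

```text
[[ 608.68056533   83.64077745   28.05185762]
 [ 518.51482469 -228.32933995   33.64153444]
 [ 458.64939868    5.79290583   23.20994905]
 [ 530.96302268   22.71214871   46.71472586]
 [ 422.19661238 -190.61938719   61.59231578]
 [ 343.15099489 -314.44419233  123.52968225]
 [ 508.08852227 -299.18808868   22.01572428]]
[[ 509.57326452 -223.92658719   49.40286484]
 [ 505.69201915 -214.49769555   21.2060195 ]
 [ 524.11110587 -241.44294778   53.74737997]
 [ 449.32906003   -2.93027758   15.64924576]]
```

View pics/car.png

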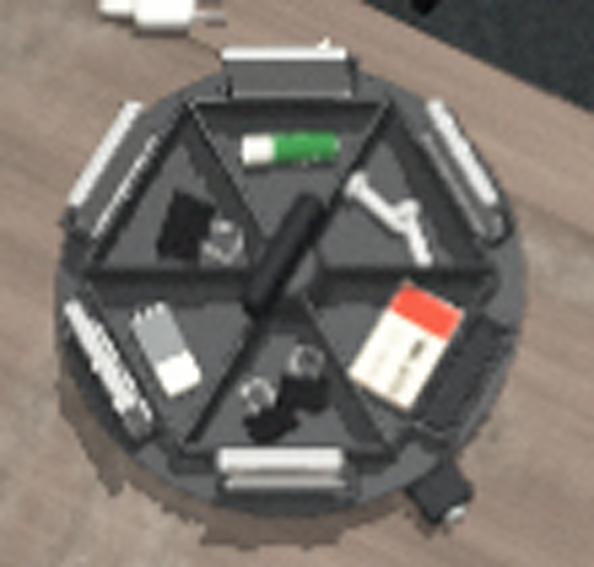

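View pics/hold.png

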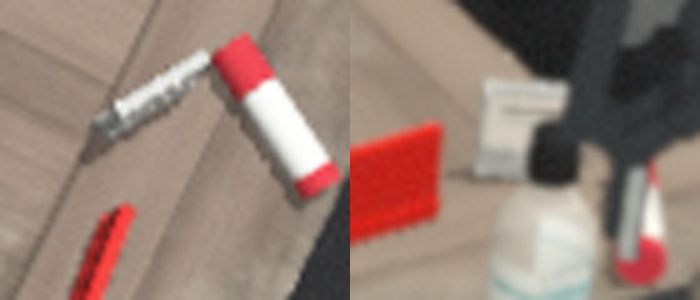

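The crops confirm it. In the top crop the grey holder runs (100,125)–(210,60), beside the glue stick, and its card faces the scene camera at scene crop (520,125). In the carousel crop the handle runs (255,310)–(310,200), the empty slot is at (465,375) beside the carton, and the housing screw is at (455,515). Next I'll fit the geometry.

Run:
```python
from h import *
from scipy.optimize import least_squares
c=pickle.load(open("top.pkl","rb")); s=pickle.load(open("scene.pkl","rb"))
P=cloud(c).reshape(-1,3);S=cloud(s).reshape(-1,3)
rough=np.array([570,80])
def near(A,p,r,z0,z1): 
    return A[(np.hypot(*(A[:,:2]-p).T)<r)&(A[:,2]>z0)&(A[:,2]<z1)]
def pca(q):
    m=q[:,:2].mean(0);w,v=np.linalg.eigh(np.cov((q[:,:2]-m).T));return m.round(1),v[:,1].round(3),np.sqrt(w*12).round(1)
# handle
f=intr(c)
u=np.array([[283,255],[255,310],[310,200]])/5.4+[165,90]-.4
print("handle px@106",pts(c,u,106).round(1).tolist())
u=np.array([[440,490],[455,515],[465,375]])/5.4+[165,90]-.4
print("housing@22",pts(c,u[:2],22).round(1).tolist(),"slot@50",pts(c,u[2:],50).round(1).tolist())
ctr=pts(c,(np.array([[283,255]])/5.4+[165,90]-.4),106)[0,:2]
for A,n in((P,"top"),(S,"scene")):
    q=near(A,ctr,45,90,125); print(n,"handle",len(q),pca(q) if len(q)>3 else"",q[:,2].max() if len(q) else "")
    q=near(A,ctr,135,85,110); q=q[np.hypot(*(q[:,:2]-ctr).T)>70]
    if len(q)>10:
        th=np.arctan2(*(q[:,:2]-ctr).T[::-1])
        print(n,"holders",len(q),np.median(q[:,2]))
        # six-fold fit: distance along outward normal
        def res(x):
            d=q[:,:2]-x[:2]; a=np.arctan2(d[:,1],d[:,0])-x[2]; k=np.round(a/(np.pi/3))*np.pi/3+x[2]
            return d[:,0]*np.cos(k)+d[:,1]*np.sin(k)-x[3]
        best=min((least_squares(res,[*ctr,a0,100],loss="soft_l1") for a0 in np.linspace(0,1,8)),key=lambda r:r.cost)
        print(best.x.round(3),"rms",np.sqrt(np.mean(best.fun**2)))
    # disc rim
    q=near(A,ctr,150,24,40); 
    h=np.array([520,-226])
    for z0,z1 in((45,70),(16,70),(2,14)):
        q=near(A,h,38,z0,z1); print(n,"holder",z0,len(q),pca(q) if len(q)>3 else "")
# holder top edges read in crop: b scale 5, offset (300,140)
u=np.array([[113,105],[207,55],[100,125]])/5+[300,140]-.4
print("holder px@60",pts(c,u,60).round(1).tolist())
# neighbours
print("bottle",near(P,np.array([343,-314]),40,100,180).mean(0) )
```

```text
handle px@106 [[562.9, 81.3, 106.0], [535.9, 94.7, 106.0], [590.2, 68.4, 106.0]]
housing@22 [[461.0, 6.7, 22.0], [448.1, -0.9, 22.0]] slot@50 [[515.0, -6.3, 50.0]]
top handle 139 (array([564.5,  82.6]), array([-0.859,  0.512]), array([14.3, 60.1])) 111.09720576926246
top holders 436 96.19162823112875
[565.359  82.61    1.04  100.545] rms 2.7349891738534144
top holder 45 77 (array([ 519.2, -225.1]), array([-0.491,  0.871]), array([ 9.2, 62.4]))
top holder 16 111 (array([ 517.5, -223.7]), array([-0.487,  0.874]), array([10.1, 65. ]))
top holder 2 148 (array([ 517.4, -227.7]), array([0.6, 0.8]), array([66. , 68.9]))
scene handle 106 (array([561.1,  79.3]), array([-0.839,  0.544]), array([12.3, 63.8])) 107.91848412663886
scene holders 277 93.57791543606406
[ 5.62279e+02  7.99110e+01 -7.00000e-03  1.01381e+02] rms 2.8598758205649313
scene holder 45 100 (array([ 511.3, -221.8]), array([-0.517,  0.856]), array([ 8.2, 46.2]))
scene holder 16 194 (array([ 509.3, -219.7]), array([-0.529,  0.849]), array([ 7.6, 44.2]))
scene holder 2 42 (array([ 505.6, -219.6]), array([-0.567,  0.823]), array([18. , 50.9]))
holder px@60 [[507.9, -199.3, 60.0], [535.5, -251.8, 60.0], [496.9, -191.9, 60.0]]
bottle [ 345.9743191  -321.6588512   132.69003865]
```

Fits so far:
- **Axis:** about (563.5, 81.5).
- **Front:** at 215.8°. The empty slot is at 240°, so the drum sits at about +0.42 rad.
- **Holder:** about (518.5, -224.5), with its card facing 209°.

I'm moving above the handle.

>>> move_arm --moves '[{"turn":[0,0,0],"translation":[32.4,-22.3,0],"hand":1},{"turn":[0,0,0],"translation":[32.4,-22.3,0],"hand":1},{"turn":[0,0,0],"translation":[32.4,-22.3,0],"hand":1},{"turn":[0,0,0],"translation":[32.4,-22.3,0],"hand":1},{"turn":[0,0,0],"translation":[32.4,-22.3,0],"hand":1},{"turn":[0,0,0],"translation":[32.4,-22.3,0],"hand":1},{"turn":[0,0,0],"translation":[32.4,-22.3,0],"hand":1},{"turn":[0,0,0],"translation":[32.4,-22.3,0],"hand":1},{"turn":[0,0,0],"translation":[32.4,-22.3,0],"hand":1},{"turn":[0,0,0],"translation":[32.4,-22.3,0],"hand":1}]'

```text
time_s: 0.93
eef_pos: [416.8, -149.3, 250.2]
ee_rot: [-0.0, 0.98, 0.199, -0.0]
force: [0.1, -0.3, -0.7]
grip_width: 1.002
grip_force: 0.0
```

>>> move_arm --moves '[{"turn":[0,0,0],"translation":[32.4,-22.3,0],"hand":1},{"turn":[0,0,0],"translation":[32.4,-22.3,0],"hand":1},{"turn":[0,0,0],"translation":[32.4,-22.3,0],"hand":1},{"turn":[0,0,0],"translation":[32.4,-22.3,0],"hand":1},{"turn":[0,0,0],"translation":[32.4,-22.3,0],"hand":1},{"turn":[0,0,0],"translation":[32.4,-22.3,0],"hand":1},{"turn":[0,0,0],"translation":[32.4,-22.3,0],"hand":1},{"turn":[0,0,-0.123],"translation":[0,0,0],"hand":1},{"turn":[0,0,-0.123],"translation":[0,0,0],"hand":1},{"turn":[0,0,-0.123],"translation":[0,0,0],"hand":1}]'

```text
time_s: 1.77
eef_pos: [564.0, 81.9, 249.5]
ee_rot: [-0.0, 0.925, 0.379, -0.001]
force: [-0.4, -0.1, -0.2]
grip_width: 0.999
grip_force: 0.0
```

>>> move_arm --moves '[{"turn":[0,0,-0.123],"translation":[0,0,0],"hand":1},{"turn":[0,0,-0.123],"translation":[0,0,0],"hand":1},{"turn":[0,0,-0.123],"translation":[0,0,0],"hand":1},{"turn":[0,0,-0.123],"translation":[0,0,0],"hand":1},{"turn":[0,0,-0.123],"translation":[0,0,0],"hand":1},{"turn":[0,0,-0.123],"translation":[0,0,0],"hand":1},{"turn":[0,0,-0.123],"translation":[0,0,0],"hand":1},{"turn":[0,0,-0.123],"translation":[0,0,0],"hand":1},{"turn":[0,0,-0.123],"translation":[0,0,0],"hand":1},{"turn":[0,0,-0.123],"translation":[0,0,0],"hand":1}]'

```text
time_s: 2.6
eef_pos: [563.8, 81.1, 249.9]
ee_rot: [-0.0, 0.537, 0.843, -0.0]
force: [0.7, -0.1, 0.3]
grip_width: 0.999
grip_force: 0.0
```

>>> move_arm --moves '[{"turn":[0,0,-0.123],"translation":[0,0,0],"hand":1},{"turn":[0,0,-0.123],"translation":[0,0,0],"hand":1},{"turn":[0,0,-0.123],"translation":[0,0,0],"hand":1},{"turn":[0,0,-0.123],"translation":[0,0,0],"hand":1},{"turn":[0,0,-0.123],"translation":[0,0,0],"hand":1},{"turn":[0,0,0],"translation":[0,0,0],"hand":1},{"turn":[0,0,0],"translation":[0,0,0],"hand":1}]'

```text
time_s: 3.18
eef_pos: [563.9, 81.1, 250.0]
ee_rot: [-0.0, 0.262, 0.965, -0.0]
force: [1.0, -0.5, 0.2]
grip_width: 0.998
grip_force: 0.0
```

```bash
cat > plan.py <<'E'
import sys; from h import *
from scipy.spatial.transform import Rotation as Ro
def plan(p,yaw):
    """tool-axis shift and turn to bring TCP to p, pointing down, tool y at yaw (deg)"""
    s=sense(); q=np.array(s["ee_rot"]); R=Ro.from_quat(q[[1,2,3,0]])
    a=np.radians(yaw); y=np.array([np.cos(a),np.sin(a),0]); z=np.array([0,0,-1.]); x=np.cross(y,z)
    T=Ro.from_matrix(np.c_[x,y,z])
    m=R.as_matrix()
    print("t %.2f pos"%s["time_s"],s["eef_pos"].round(1),"yawy %.1f"%np.degrees(np.arctan2(m[1,1],m[0,1])),"F",s["force"].round(1),"w %.3f"%s["grip_width"],"gf %.1f"%s["grip_force"])
    print("shift",R.inv().apply(np.array(p)-s["eef_pos"]).round(1),"turn",(R.inv()*T).as_rotvec().round(4), "| shift after turn",T.inv().apply(np.array(p)-s["eef_pos"]).round(1))
if __name__=="__main__":
    v=list(map(float,sys.argv[1:])); plan(v[:3],v[3])
E
python3 plan.py 563.5 81.5 95 60
```

```text
t 3.18 pos [563.9  81.1 250. ] yawy 59.7 F [ 1.  -0.5  0.2] w 0.998 gf 0.0
shift [  0.4   0.2 155. ] turn [-0.0003 -0.0006 -0.0059] | shift after turn [5.00e-01 1.00e-01 1.55e+02]
```

>>> move_arm --moves '[{"turn":[0,0,-0.006],"translation":[0,0,35],"hand":0.7},{"turn":[0,0,0],"translation":[0,0,35],"hand":0.7},{"turn":[0,0,0],"translation":[0,0,30],"hand":0.7},{"turn":[0,0,0],"translation":[0,0,25],"hand":0.7},{"turn":[0,0,0],"translation":[0,0,20],"hand":0.7},{"turn":[0,0,0],"translation":[0,0,10],"hand":0.7},{"turn":[0,0,0],"translation":[0,0,0],"hand":0.3},{"turn":[0,0,0],"translation":[0,0,0],"hand":0.1},{"turn":[0,0,0],"translation":[0,0,0],"hand":0.1},{"turn":[0,0,0],"translation":[0,0,0],"hand":0}]' --grip_force 40

```text
time_s: 4.02
eef_pos: [565.9, 83.1, 97.1]
ee_rot: [0.003, 0.258, 0.966, 0.003]
force: [3.3, 3.4, -5.8]
grip_width: 0.152
grip_force: 42.2
```

>>> move_arm --moves '[{"turn":[0,0,0],"translation":[0,0,0],"hand":0},{"turn":[0,0,0],"translation":[0,0,0],"hand":0},{"turn":[0,0,0],"translation":[0,0,0],"hand":0},{"turn":[0,0,0],"translation":[0,0,0],"hand":0}]'

```text
time_s: 4.35
eef_pos: [565.8, 83.0, 97.1]
ee_rot: [0.003, 0.257, 0.966, 0.002]
force: [8.1, 13.2, -1.2]
grip_width: 0.153
grip_force: 43.2
```

```bash
python3 plan.py 563.5 81.5 95 35.8; python3 -c "
from h import *
print(sense()['wrist_torque'])"
```

```text
t 4.35 pos [565.8  83.   97.1] yawy 60.2 F [ 8.1 13.2 -1.2] w 0.153 gf 43.2
shift [ 1.3 -2.5  2.1] turn [0.0066 0.0029 0.4258] | shift after turn [ 0.1 -2.8  2.1]
[ 1.49976824 -0.96929196 -0.02777305]
```

>>> move_arm --moves '[{"turn":[0,0,0],"translation":[0,3,0],"hand":0},{"turn":[0,0,0.07],"translation":[0,0,0],"hand":0},{"turn":[0,0,0.07],"translation":[0,0,0],"hand":0},{"turn":[0,0,0.07],"translation":[0,0,0],"hand":0},{"turn":[0,0,0.07],"translation":[0,0,0],"hand":0},{"turn":[0,0,0.07],"translation":[0,0,0],"hand":0},{"turn":[0,0,0.07],"translation":[0,0,0],"hand":0},{"turn":[0,0,0],"translation":[0,0,0],"hand":0},{"turn":[0,0,0],"translation":[0,0,0],"hand":0},{"turn":[0,0,0],"translation":[0,0,0],"hand":0}]'

```text
time_s: 5.18
eef_pos: [565.8, 83.1, 97.1]
ee_rot: [0.001, 0.453, 0.891, -0.0]
force: [-3.3, -3.3, 7.3]
grip_width: 0.159
grip_force: 44.6
```

```bash
python3 plan.py 563.5 81.5 95 35.8; python3 -c "
from h import *
print(sense()['wrist_torque'])"
```

```text
t 5.18 pos [565.8  83.1  97.1] yawy 36.1 F [-3.3 -3.3  7.3] w 0.159 gf 44.6
shift [ 0.1 -2.8  2.1] turn [0.0004 0.0019 0.0055] | shift after turn [ 0.1 -2.8  2.1]
[-0.66984224  0.68029061 -0.2125838 ]
```

>>> move_arm --moves '[{"turn":[0,0,0.02],"translation":[0,0,0],"hand":0},{"turn":[0,0,0],"translation":[0,0,0],"hand":0},{"turn":[0,0,0],"translation":[0,0,0],"hand":0},{"turn":[0,0,0],"translation":[0,0,0],"hand":0}]'

```text
time_s: 5.52
eef_pos: [565.8, 83.1, 97.1]
ee_rot: [0.001, 0.461, 0.887, -0.0]
force: [-3.4, -3.1, 7.6]
grip_width: 0.158
grip_force: 44.6
```

```bash
python3 plan.py 563.5 81.5 95 35.8; python3 -c "
from h import *
print(sense()['wrist_torque'])"
```

```text
t 5.52 pos [565.8  83.1  97.1] yawy 35.0 F [-3.4 -3.1  7.6] w 0.158 gf 44.6
shift [ 0.  -2.8  2.1] turn [ 0.0003  0.0022 -0.0132] | shift after turn [ 0.1 -2.8  2.1]
[-0.62259293  0.68158148  0.42578464]
```

>>> move_arm --moves '[{"turn":[0,0,-0.011],"translation":[0,0,0],"hand":0},{"turn":[0,0,0],"translation":[0,0,0],"hand":0},{"turn":[0,0,0],"translation":[0,0,0],"hand":0.3},{"turn":[0,0,0],"translation":[0,0,0],"hand":0.5},{"turn":[0,0,0],"translation":[0,0,0],"hand":0.6},{"turn":[0,0,0],"translation":[0,0,0],"hand":0.6},{"turn":[0,0,0],"translation":[0,0,-20],"hand":0.6},{"turn":[0,0,0],"translation":[0,0,-35],"hand":0.6},{"turn":[0,0,0],"translation":[0,0,-35],"hand":0.6},{"turn":[0,0,0],"translation":[0,0,-35],"hand":0.6}]'

```text
time_s: 6.35
eef_pos: [565.2, 83.8, 221.8]
ee_rot: [-0.0, 0.457, 0.89, -0.0]
force: [0.4, 0.8, 0.4]
grip_width: 0.6
grip_force: 0.0
```

```bash
python3 plan.py 520.5 -223 150 29.6
```

```text
t 6.35 pos [565.2  83.8 221.8] yawy 35.6 F [0.4 0.8 0.4] w 0.600 gf 0.0
shift [-223.4 -215.    71.8] turn [-0.0004 -0.0004  0.1053] | shift after turn [-244.7 -190.4   71.8]
```

>>> move_arm --moves '[{"turn":[0,0,0],"translation":[-27.9,-26.9,0],"hand":0.6},{"turn":[0,0,0],"translation":[-27.9,-26.9,0],"hand":0.6},{"turn":[0,0,0],"translation":[-27.9,-26.9,0],"hand":0.6},{"turn":[0,0,0],"translation":[-27.9,-26.9,0],"hand":0.6},{"turn":[0,0,0],"translation":[-27.9,-26.9,0],"hand":0.6},{"turn":[0,0,0],"translation":[-27.9,-26.9,0],"hand":0.6},{"turn":[0,0,0],"translation":[-27.9,-26.9,0],"hand":0.6},{"turn":[0,0,0],"translation":[-27.9,-26.9,0],"hand":0.6},{"turn":[0,0,0.105],"translation":[0,0,0],"hand":0.6},{"turn":[0,0,0],"translation":[0,0,0],"hand":0.6}]'

```text
time_s: 7.18
eef_pos: [520.1, -224.8, 220.0]
ee_rot: [-0.0, 0.506, 0.863, 0.0]
force: [0.1, 0.2, 0.4]
grip_width: 0.6
grip_force: 0.0
```

```bash
python3 - <<'E'
from h import *
c=capture("top"); s=capture("scene"); pickle.dump(c,open("top1.pkl","wb")); pickle.dump(s,open("scene1.pkl","wb"))
a=cv2.resize(c["image"][90:195,165:275],(419,400),interpolation=cv2.INTER_CUBIC)
b=cv2.resize(s["image"][180:260,290:380],(381,400)[::1] if 0 else (360,320),interpolation=cv2.INTER_CUBIC)
b=cv2.copyMakeBorder(b,0,80,0,0,cv2.BORDER_CONSTANT)
cv2.imwrite("pics/chk1.png",np.hstack([a,b]))
E
python3 plan.py 520.5 -223 46 29.6
```

```text
t 7.28 pos [ 520.7 -222.6  220.2] yawy 29.8 F [ 0.6 -0.4 -0.1] w 0.601 gf 0.0
shift [ -0.4  -0.4 174.2] turn [ 0.0001 -0.0004  0.003 ] | shift after turn [ -0.3  -0.4 174.2]
```

View pics/chk1.png

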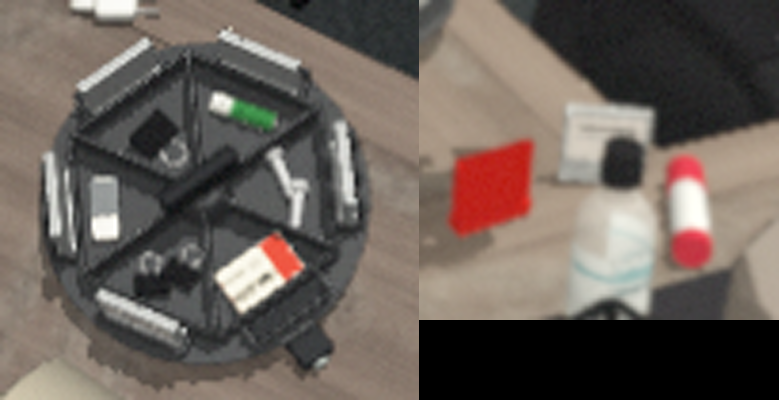

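The left panel shows the empty slot at (285,305), lined up with the housing at (310,340). The right panel shows the grey holder at (605,140) with its white lettered card facing the camera, and the glue stick well clear at (690,210). I'm descending to grasp.

>>> move_arm --moves '[{"turn":[0,0,0],"translation":[0,0,40],"hand":0.6},{"turn":[0,0,0],"translation":[0,0,40],"hand":0.6},{"turn":[0,0,0],"translation":[0,0,35],"hand":0.6},{"turn":[0,0,0],"translation":[0,0,30],"hand":0.6},{"turn":[0,0,0],"translation":[0,0,18],"hand":0.6},{"turn":[0,0,0],"translation":[0,0,10],"hand":0.5},{"turn":[0,0,0],"translation":[0,0,0],"hand":0.4},{"turn":[0,0,0],"translation":[0,0,0],"hand":0.3},{"turn":[0,0,0],"translation":[0,0,0],"hand":0.25},{"turn":[0,0,0],"translation":[0,0,0],"hand":0.2}]' --grip_force 40

```text
time_s: 8.12
eef_pos: [521.3, -223.3, 48.8]
ee_rot: [0.001, 0.503, 0.865, -0.0]
force: [0.5, 0.6, 1.1]
grip_width: 0.202
grip_force: 0.0
```

>>> move_arm --moves '[{"turn":[0,0,0],"translation":[0,0,0],"hand":0.15},{"turn":[0,0,0],"translation":[0,0,0],"hand":0.1},{"turn":[0,0,0],"translation":[0,0,0],"hand":0.05},{"turn":[0,0,0],"translation":[0,0,0],"hand":0},{"turn":[0,0,0],"translation":[0,0,0],"hand":0},{"turn":[0,0,0],"translation":[0,0,0],"hand":0}]'

```text
time_s: 8.62
eef_pos: [521.0, -223.2, 48.1]
ee_rot: [0.001, 0.503, 0.864, 0.0]
force: [0.4, 1.1, 5.4]
grip_width: 0.084
grip_force: 39.6
```

```bash
python3 plan.py 483.8 24.2 150 35.7
python3 - <<'E'
from h import *
s=capture("scene"); c=capture("top")
a=cv2.resize(s["image"][180:260,290:380],(405,360),interpolation=cv2.INTER_CUBIC)
b=cv2.resize(c["image"][120:200,290:370],(360,360),interpolation=cv2.INTER_CUBIC)
cv2.imwrite("pics/grasp.png",np.hstack([a,b]))
E
```

```text
t 8.62 pos [ 521.  -223.2   48.1] yawy 29.6 F [0.4 1.1 5.4] w 0.084 gf 39.6
shift [ 233.3   90.1 -102.1] turn [ 0.0006  0.001  -0.106 ] | shift after turn [ 222.6  114.2 -101.9]
```

View pics/grasp.png

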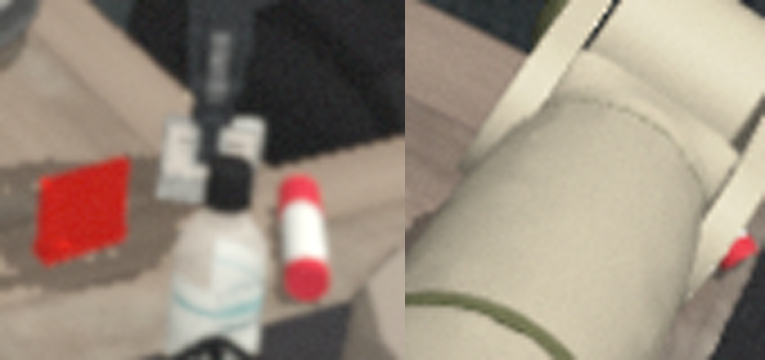

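>>> move_arm --moves '[{"turn":[0,0,0],"translation":[0,0,-15],"hand":0},{"turn":[0,0,0],"translation":[0,0,-25],"hand":0},{"turn":[0,0,0],"translation":[0,0,-30],"hand":0},{"turn":[0,0,0],"translation":[0,0,-30],"hand":0},{"turn":[0,0,0],"translation":[0,0,-20],"hand":0},{"turn":[0,0,-0.106],"translation":[0,0,0],"hand":0},{"turn":[0,0,0],"translation":[27.8,14.3,0],"hand":0},{"turn":[0,0,0],"translation":[27.8,14.3,0],"hand":0},{"turn":[0,0,0],"translation":[27.8,14.3,0],"hand":0},{"turn":[0,0,0],"translation":[27.8,14.3,0],"hand":0}]' --grip_force 50

```text
time_s: 9.55
eef_pos: [501.6, -98.2, 167.2]
ee_rot: [-0.0, 0.457, 0.89, -0.0]
force: [0.8, -0.3, -0.1]
grip_width: 0.083
grip_force: 49.5
```

>>> move_arm --moves '[{"turn":[0,0,0],"translation":[27.8,14.3,0],"hand":0},{"turn":[0,0,0],"translation":[27.8,14.3,0],"hand":0},{"turn":[0,0,0],"translation":[27.8,14.3,0],"hand":0},{"turn":[0,0,0],"translation":[27.8,14.3,0],"hand":0},{"turn":[0,0,0],"translation":[0,0,0],"hand":0},{"turn":[0,0,0],"translation":[0,0,0],"hand":0}]'

```text
time_s: 10.05
eef_pos: [483.5, 25.3, 167.4]
ee_rot: [0.0, 0.455, 0.89, -0.0]
force: [0.1, -0.7, -0.8]
grip_width: 0.085
grip_force: 49.5
```

```bash
python3 plan.py 483.8 24.2 150 35.7
python3 - <<'E'
from h import *
s=capture("scene"); c=capture("top"); pickle.dump(c,open("top2.pkl","wb")); pickle.dump(s,open("scene2.pkl","wb"))
a=cv2.resize(s["image"][115:215,210:310],(400,400),interpolation=cv2.INTER_CUBIC)
b=cv2.resize(c["image"][110:210,180:280],(400,400),interpolation=cv2.INTER_CUBIC)
cv2.imwrite("pics/above.png",np.hstack([a,b]))
E
```

```text
t 10.05 pos [483.5  25.3 167.4] yawy 35.8 F [ 0.1 -0.7 -0.8] w 0.085 gf 49.5
shift [-1.1 -0.4 17.4] turn [-0.      0.0001  0.0025] | shift after turn [-1.1 -0.4 17.4]
```

View pics/above.png

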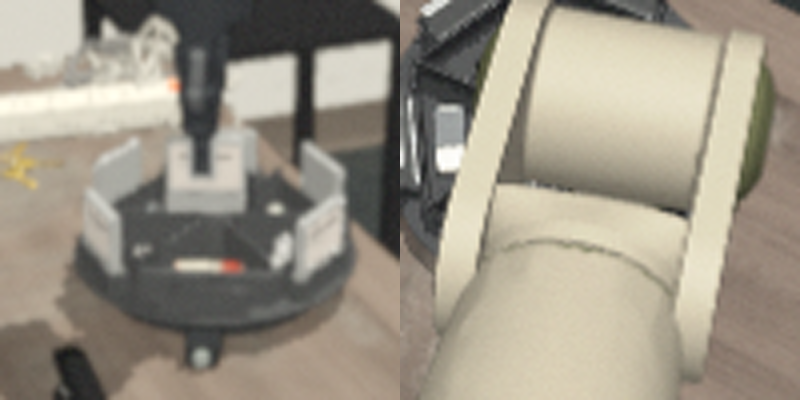

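The holder hangs above the carousel with its card facing outwards, at scene crop (207,180). To check its sideways offset in the grip, I'll overlay the model projections.

Run:
```python
from h import *
s=pickle.load(open("scene2.pkl","rb")); f=intr(s)
K=np.array([[f,0,s["cx"]],[0,f,s["cy"]],[0,0,1]])
def proj(X): 
    r=cv2.Rodrigues(np.array(s["R"]))[0]
    return cv2.projectPoints(np.array(X,float),r,np.array(s["t"],float),K,np.array([s["k1"],0,0,0]))[0][:,0]
a=np.radians(35.8); ex=np.array([np.cos(a),np.sin(a),0]);ey=np.array([-np.sin(a),np.cos(a),0]);ez=np.array([0,0,1])
tcp=np.array([483.5,25.3,167.4]); u=tcp-47.5*ez; ax=np.array([565.8,83.1,0])
H=[u+x*ex+y*ey+z*ez for x,y,z in((-4,-30,60),(-4,30,60),(-7,30,4),(-7,-30,4))]
scr=[ax-146*ex+y*ey+z*ez for y,z in((-14,22),(14,22),(14,0),(-14,0))]
x0,y0=235,140;k=8
im=cv2.resize(s["image"][y0:y0+75,x0:x0+60],None,fx=k,fy=k,interpolation=cv2.INTER_CUBIC)
for q,col in((H,(0,0,255)),(scr,(0,255,0))):
    p=(proj(q)-[x0,y0]+.5)*k; print(p.round().tolist()); cv2.polylines(im,[p.round().astype(np.int32)],True,col,1)
cv2.imwrite("pics/ov.png",im)
```

```text
[[287.0, 81.0], [125.0, 77.0], [128.0, 216.0], [285.0, 220.0]]
[[239.0, 501.0], [167.0, 498.0], [168.0, 546.0], [240.0, 549.0]]
```

View pics/ov.png

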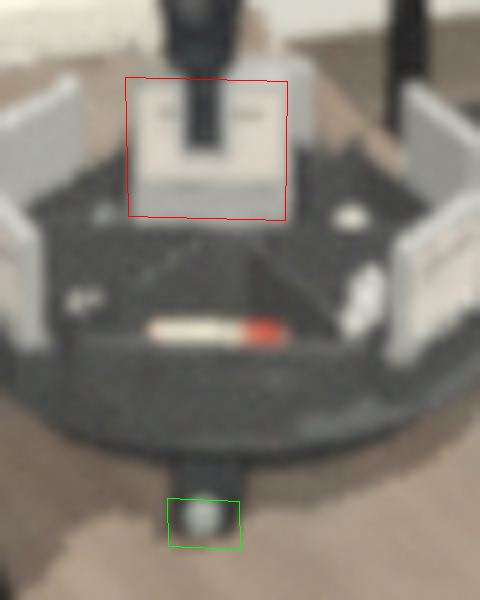

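The holder sits about 2 mm toward -y in the grip: its centre is at 213 px, while the finger and housing are at 205 px. I'll shift for that and descend to just above the lip.

>>> move_arm --moves '[{"turn":[0,0,0],"translation":[1.0,-0.4,0],"hand":0},{"turn":[0,0,0],"translation":[0,0,20],"hand":0},{"turn":[0,0,0],"translation":[0,0,20],"hand":0},{"turn":[0,0,0],"translation":[0,0,12],"hand":0},{"turn":[0,0,0],"translation":[0,0,4],"hand":0},{"turn":[0,0,0],"translation":[0,0,3],"hand":0},{"turn":[0,0,0],"translation":[0,0,3],"hand":0},{"turn":[0,0,0],"translation":[0,0,0],"hand":0},{"turn":[0,0,0],"translation":[0,0,0],"hand":0}]'

```text
time_s: 10.9
eef_pos: [483.1, 24.7, 105.8]
ee_rot: [0.0, 0.456, 0.89, 0.0]
force: [0.5, 1.4, -0.2]
grip_width: 0.086
grip_force: 49.5
```

```bash
python3 plan.py 482.6 25.9 87 35.8; python3 -c "
from h import *
print(sense()['wrist_torque'])"
```

```text
t 10.90 pos [483.1  24.7 105.8] yawy 35.7 F [ 0.5  1.4 -0.2] w 0.086 gf 49.5
shift [ 1.3  0.3 18.8] turn [ 0.0006  0.0006 -0.002 ] | shift after turn [ 1.3  0.3 18.8]
[ 0.04807744 -0.01313152  0.01568702]
```

>>> move_arm --moves '[{"turn":[0,0,0],"translation":[0,0,2],"hand":0},{"turn":[0,0,0],"translation":[0,0,2],"hand":0},{"turn":[0,0,0],"translation":[0,0,2],"hand":0},{"turn":[0,0,0],"translation":[0,0,2],"hand":0},{"turn":[0,0,0],"translation":[0,0,0],"hand":0},{"turn":[0,0,0],"translation":[0,0,0],"hand":0}]'

```text
time_s: 11.4
eef_pos: [482.8, 24.9, 97.2]
ee_rot: [-0.0, 0.456, 0.89, -0.0]
force: [-0.1, -0.3, -0.6]
grip_width: 0.08
grip_force: 49.5
```

```bash
python3 plan.py 482.6 25.9 87 35.8; python3 -c "
from h import *
print(sense()['wrist_torque'])"
```

```text
t 11.40 pos [482.8  24.9  97.2] yawy 35.7 F [-0.1 -0.3 -0.6] w 0.080 gf 49.5
shift [ 0.9  0.4 10.2] turn [-0.0002 -0.0002 -0.0019] | shift after turn [ 0.9  0.4 10.2]
[ 0.02989558  0.08055812 -0.05858447]
```

>>> move_arm --moves '[{"turn":[0,0,0],"translation":[0.7,0,0],"hand":0},{"turn":[0,0,0],"translation":[0,0,2],"hand":0},{"turn":[0,0,0],"translation":[0,0,2],"hand":0},{"turn":[0,0,0],"translation":[0,0,2],"hand":0},{"turn":[0,0,0],"translation":[0,0,2],"hand":0},{"turn":[0,0,0],"translation":[0,0,0],"hand":0},{"turn":[0,0,0],"translation":[0,0,0],"hand":0}]'

```text
time_s: 11.98
eef_pos: [482.4, 25.5, 89.2]
ee_rot: [-0.0, 0.456, 0.89, -0.0]
force: [-0.2, 1.0, -1.3]
grip_width: 0.084
grip_force: 49.5
```

```bash
python3 plan.py 482.6 25.9 87 35.8; python3 -c "
from h import *
print(sense()['wrist_torque'])"
```

```text
t 11.98 pos [482.4  25.5  89.2] yawy 35.7 F [-0.2  1.  -1.3] w 0.084 gf 49.5
shift [0.2 0.4 2.2] turn [-0.0002 -0.0002 -0.0018] | shift after turn [0.2 0.4 2.2]
[-0.0176136  -0.00441838  0.02236818]
```

Still free. I'll press on in small steps.

>>> move_arm --moves '[{"turn":[0,0,0],"translation":[0,0,1.5],"hand":0},{"turn":[0,0,0],"translation":[0,0,1.5],"hand":0},{"turn":[0,0,0],"translation":[0,0,0],"hand":0},{"turn":[0,0,0],"translation":[0,0,0],"hand":0},{"turn":[0,0,0],"translation":[0,0,0],"hand":0}]'

```text
time_s: 12.4
eef_pos: [482.6, 25.4, 86.5]
ee_rot: [0.0, 0.456, 0.89, 0.0]
force: [-0.2, 0.2, 2.7]
grip_width: 0.084
grip_force: 50.1
```

>>> move_arm --moves '[{"turn":[0,0,0],"translation":[0,0,1],"hand":0},{"turn":[0,0,0],"translation":[0,0,0.5],"hand":0},{"turn":[0,0,0],"translation":[0,0,0],"hand":0},{"turn":[0,0,0],"translation":[0,0,0],"hand":0},{"turn":[0,0,0],"translation":[0,0,0],"hand":0}]'

```text
time_s: 12.82
eef_pos: [482.7, 25.4, 85.1]
ee_rot: [0.0, 0.456, 0.89, 0.0]
force: [-1.3, -0.0, 6.3]
grip_width: 0.086
grip_force: 50.5
```

>>> move_arm --moves '[{"turn":[0,0,0],"translation":[0,0,1],"hand":0},{"turn":[0,0,0],"translation":[0,0,0.6],"hand":0},{"turn":[0,0,0],"translation":[0,0,0],"hand":0},{"turn":[0,0,0],"translation":[0,0,0],"hand":0},{"turn":[0,0,0],"translation":[0,0,0],"hand":0},{"turn":[0,0,0],"translation":[0,0,0],"hand":0}]'

```text
time_s: 13.32
eef_pos: [482.7, 25.4, 83.8]
ee_rot: [0.0, 0.456, 0.89, 0.0]
force: [-2.1, -0.1, 9.3]
grip_width: 0.084
grip_force: 51.1
```

>>> move_arm --moves '[{"turn":[0,0,0],"translation":[0,0,0],"hand":0},{"turn":[0,0,0],"translation":[0,0,0],"hand":0},{"turn":[0,0,0],"translation":[0,0,0],"hand":0},{"turn":[0,0,0],"translation":[0,0,0],"hand":0},{"turn":[0,0,0],"translation":[0,0,0],"hand":0},{"turn":[0,0,0],"translation":[0,0,0],"hand":0}]'

```text
time_s: 13.82
eef_pos: [482.7, 25.4, 83.8]
ee_rot: [0.0, 0.456, 0.89, 0.0]
force: [-2.2, -0.2, 8.8]
grip_width: 0.09
grip_force: 51.1
```

Run:
```python
from h import *
s=capture("scene"); st=sense(); print(st["force"],st["wrist_torque"],st["eef_pos"])
cv2.imwrite("pics/seat.png",cv2.resize(s["image"][130:215,215:305],None,fx=6,fy=6,interpolation=cv2.INTER_CUBIC))
```

```text
[-2.53947606  0.72834684 10.26554408] [-0.05404513  0.45812606  0.01369279] [482.71069815  25.36514542  83.80755157]
```

View pics/seat.png

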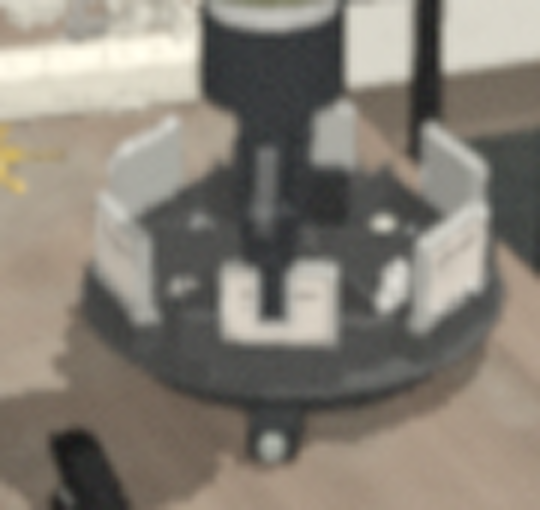

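The holder is seated in the front slot at (280,305), behind the lip and over the housing at (272,440), with the card facing outwards. The force is about 9.5 N. I'll nudge it slightly, then hand in.

>>> move_arm --moves '[{"turn":[0,0,0],"translation":[0,0,0.3],"hand":0},{"turn":[0,0,0],"translation":[0,0,0],"hand":0},{"turn":[0,0,0],"translation":[0,0,0],"hand":0},{"turn":[0,0,0],"translation":[0,0,0],"hand":0},{"turn":[0,0,0],"translation":[0,0,0],"hand":0}]'

```text
time_s: 14.28
eef_pos: [482.7, 25.4, 83.6]
ee_rot: [0.0, 0.456, 0.89, 0.0]
force: [-2.4, -0.1, 10.4]
grip_width: 0.085
grip_force: 51.1
```

```bash
python3 -c "
from h import *
print(sense()['force'],sense()['eef_pos']); print(finish_job())"
```

```text
[-2.40492142 -0.12805225 10.43102793] [482.72724816  25.36177388  83.55732806]
the job is handed in; nothing more can be done
None
```

I turned the carousel until the unlabelled compartment clicked in at the front, seated the grey label holder in its slot with the card facing outwards, and handed the job in at about 14 s, still gripping it and pressing down with about 10 N (foam squeezed about 3 mm).

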